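# Feed two punches nose first down a loading chute

## Task

Load the two square steel punches lying on the bench into the sloping loading chute: draw the wooden-knobbed cross pin out to the side so that the chute is clear, then feed each punch nose first into the mouth at the chute's upper end, so that both slide down and come to rest one behind the other in the clear-covered lower part, narrow noses pointing downhill. Leave the pin drawn, let go of everything, and do not disturb the other things on the bench.

Things in the scene. Friction and masses are not known exactly. Their poses are not given: they have to be found in the camera images.
- punch_a: Steel punch, one of two alike, 80 mm long: 18 x 18 mm square bar 55 mm long, then a turned nose 25 mm long tapering from 17 to 10 mm diameter; the other end (tail) is flat and square. 0.15 kg, loose, lying on a flat side, heading any way. Origin: mid-length, on the underside (centre line 9 mm above); x from tail to nose, z up; nose tip at x = +40 mm, tail face at -40, square bar from -40 to +15.
- punch_b: Steel punch, the other of the two alike, 80 mm long: 18 x 18 mm square bar 55 mm long, then a turned nose 25 mm long tapering from 17 to 10 mm diameter; the other end (tail) is flat and square. 0.15 kg, loose, lying on a flat side, heading any way. Origin: mid-length, on the underside (centre line 9 mm above); x from tail to nose, z up; nose tip at x = +40 mm, tail face at -40, square bar from -40 to +15.
- punch_a_nose (a point): Centre of the narrow nose tip of punch_a.
- punch_a_tail (a point): Centre of the flat square tail face of punch_a.
- punch_b_nose (a point): Centre of the narrow nose tip of punch_b.
- punch_b_tail (a point): Centre of the flat square tail face of punch_b.
- chute: The fixed loading chute: dark steel base plate 250 x 90 mm, 8 mm thick, with two posts that carry a straight sloping channel. Its place varies by about 100 mm and its yaw by up to 0.3 rad either way. Origin: centre of the base plate's underside; x points level and uphill (towards the mouth, away from the robot), y to the side to which the pin is drawn, z up.
- channel: Straight square tunnel, 250 mm long, 24 x 24 mm inside, walls 4 mm, sloping 0.66 rad from level, slippery (friction 0.25). Upper 80 mm steel, lower 170 mm clear. Open only at the upper end; free air beyond it, nothing to rest on, so a punch let go less than 50 mm inside falls out. Origin: on the floor's centre line at the lower stop plate; x uphill along the floor, y across, z square to the floor.
- mouth (a point): Centre of the tunnel's 24 x 24 mm open upper end, on its axis (12 mm above the floor face, 250 mm uphill of the stop plate), about 200 mm above the bench; in the chute's frame at x = 91, z = 198 mm.
- pin (a joint): How far the cross pin is drawn, in m. At the start (0 to 0.008) its 8 mm steel rod crosses the tunnel 180 mm uphill of the stop plate and blocks it; drawn 0.035 or more it is clear; 0.05 is the end of its travel. It slides along the chute's +y axis against about 2 N friction and stays where it is left.
- pin_grip (a point): Grip point of the pin's knob: on the axis of an upright wooden post 16 mm in diameter and 45 mm tall, 14 mm below its top; it stands 70 mm to the +y side of the tunnel's middle plane when the pin is at 0 and moves with the pin. 36 mm are free between the post and the pin's guide block on the chute.
- loupe: Bystander: small black folding loupe, 30 x 22 x 21 mm, origin at its underside.
- bench_block: Bystander: flat square steel bench block, 70 x 70 x 20 mm, origin at its underside.
- pliers: Bystander: pliers lying flat, about 135 mm long, 12 mm high, origin at the pivot, x towards the jaws.
- jar: Bystander: white plastic jar, 56 mm diameter, 65 mm tall, origin at its underside.
- graver: Bystander: graver lying flat, 155 mm long, wooden handle 55 mm long and 20 mm wide, origin where the blade leaves the handle.
- ring_clamp: Bystander: wooden ring clamp, a bar 120 x 18 x 22 mm with a brass band, origin at its underside.
- tin: Bystander: flat round aluminium tin, 60 mm diameter, 35 mm tall, origin at its underside.
There are look-alikes about, which are no part of the job. Leave any black or pink look-alike of the punch_b alone. What is shaped like the punch_a but turquoise is not meant.

How it is judged:
On the way, in this order (a step that is already met when the one before it is completed fails the run):
1. the pin is drawn clear of the tunnel (0.035 m or more) (value of joint pin above 0.035 m), for 0.2 s.
2. one punch has slid past the pin into the lower part of the channel, nose downhill (((y of punch_a_nose in the frame of channel between -0.013 and 0.013 m and z of punch_a_nose in the frame of channel between 0 and 0.024 m and y of punch_a_tail in the frame of channel between -0.013 and 0.013 m and z of punch_a_tail in the frame of channel between 0 and 0.024 m and x of punch_a_nose in the frame of channel between -0.006 and 0.096 m and x of punch_a_tail in the frame of channel between 0.06 and 0.176 m) or (y of punch_b_nose in the frame of channel between -0.013 and 0.013 m and z of punch_b_nose in the frame of channel between 0 and 0.024 m and y of punch_b_tail in the frame of channel between -0.013 and 0.013 m and z of punch_b_tail in the frame of channel between 0 and 0.024 m and x of punch_b_nose in the frame of channel between -0.006 and 0.096 m and x of punch_b_tail in the frame of channel between 0.06 and 0.176 m))), for 0.2 s.
At the end, for the whole second after the job is handed in: Both punches lie at rest inside the lower part of the channel, wholly below the pin's place (tail faces less than 176 mm up the floor from the stop plate), one behind the other, noses pointing downhill; the pin is still drawn 0.035 m or more (y of punch_a_nose in the frame of channel between -0.013 and 0.013 m and z of punch_a_nose in the frame of channel between 0 and 0.024 m and y of punch_a_tail in the frame of channel between -0.013 and 0.013 m and z of punch_a_tail in the frame of channel between 0 and 0.024 m and x of punch_a_nose in the frame of channel between -0.006 and 0.096 m and x of punch_a_tail in the frame of channel between 0.06 and 0.176 m and y of punch_b_nose in the frame of channel between -0.013 and 0.013 m and z of punch_b_nose in the frame of channel between 0 and 0.024 m and y of punch_b_tail in the frame of channel between -0.013 and 0.013 m and z of punch_b_tail in the frame of channel between 0 and 0.024 m and x of punch_b_nose in the frame of channel between -0.006 and 0.096 m and x of punch_b_tail in the frame of channel between 0.06 and 0.176 m and value of joint pin above 0.035 m and linear speed of each of punch_a, punch_b below 0.02 m/s); the robot touches nothing.
It fails at once if a bystander was moved more than 30 mm (distance of any of loupe, bench_block, pliers, jar, graver, ring_clamp, tin from where it was at the start of the episode above 0.03 m).
It also fails if it takes over 72 s, if anything falls off the work surface, if the arm or the gripper's body presses on something with over 40 N, if the wrist force passes 120 N, or if a joint passes its speed limit or range.

## Robot

A 7-joint arm with a two-finger parallel gripper is mounted at the origin on the work surface. World frame = base frame: x ahead of the robot, y to its left, z up, the work surface at z = 0. Lengths are in m, angles in rad, forces in N, time in s.
With the tool pointing down it reaches from about 0.4 to 0.875 m from the base axis. Payload 6.5 kg.
Tool frame: the origin (TCP) lies on the centre line of the jaws, within the pads' length; the fingertips stand 17 mm ahead of it and the grasp point (between the pads) lies 2 mm behind it; z points along the fingers, y is the line along which they close (so a half turn about z gives the same grasp; the last joint's range is limited). The gripper opens to 88 mm and grips with 3 to 60 N. Pads are 18 mm wide; open, the fingers measure 123 mm over their backs; the gripper's body (75 mm by 187 mm) begins 45 mm behind the grasp point.
Start: joints at [1.065, 0.536, -0.004, 1.538, 0.003, 1.067, -0.071], TCP at [0.277, -0.588, 0.256] pointing down, gripper open.
Joint ranges: [-2.7, 2.7], [-0.37, 2.16], [-1.27, 1.26], [0.24, 2.4], [-1.31, 4.45], [0.19, 1.91], [-2.76, 2.76]. Speed limits (rad/s): [2.39, 2.39, 3.14, 3.14, 3.14, 3.14, 3.14].

## Interface

Orientations are given as a rotation vector (axis times angle).
In Python, from bench import manip gives the robot as it stands.
- The arm moves only by the tool apply_moves, never from a script. Its argument "moves" is a list that holds one entry, the list of rows, each a list of 5 numbers: the shift along the tool's x, y, z in cm, then the turn about the tool's z in degrees, then the finger opening in cm, from 0 to 8.81. In form: [[[x, y, z, turn, grip], ...]]. A call has 1 to 10 rows; each row shifts and turns the commanded pose from where the row before left it, along the tool's axes as they then stand; what a row does not reach is not made up. A row lasts 1/10 s, in which the tool goes at most 50 mm and 8.59 degrees, less where a joint would pass 70% of its speed; a pose out of reach is approached as far as the arm can. A call with a gripper value outside its range is refused whole. The fingers move at their own pace and stop on an object; "newtons" is the grip in N (left out, the last holds). Time passes only in rows, so rows that do not move let the fingers close. It gives the time, the measured TCP pose, the force, the opening and the grip force at its end, in the units of the state.
- manip.sense(): the state, without advancing time (a new reading comes with each control period).
- manip.capture(name): name is "scene" or "top"; returns the picture (384x512x3 uint8, blue, green, red); there is no depth.
- manip.get_calibration(name): a dict with "intrinsics" (3x3 intrinsics, pixels), "k1" (the pictures are not rectified: a ray, as slopes to the right and down, at radius r is drawn at 1 + k1 r^2 times it, then the intrinsics apply), "R" (3x3) and "t" (3): a world point X has camera coordinates R X + t. Camera axes: x right, y down, z forward; pixel columns grow to the right and rows downward; lengths in m; the calibration is good to about 2 mm. A picture is of the moment at which its call begins. get_calibration takes no time and is no camera call.
- manip.sign_off(): hands the job in; it is judged then, once.
The state is a dict: "clock": time; "joint_pos": joint angles; "joint_vel": joint speeds; "joint_efforts": joint torques, N m; "ee_pos": TCP position; "orientation": TCP orientation; "contact_force": force on the tool from outside, world axes, zero at the start; "ft_torque": the same for the moment, N m; "opening": opening from 0.0 (shut) to 1.0 (fully open); "grip_force": force on a finger pad.
Only numpy, scipy, OpenCV 4.12 (cv2) and the standard library are available. Lean on these libraries where they do the work, as an engineer would, in place of code of your own. Each camera call takes 0.05 s, during which the arm holds its last target. There are 200 camera calls.

## Working session

There is one attempt and no reset: what is moved stays moved. The work goes in short steps, Python scripts to look and compute and a tool call to move; the robot and the scene stay as the last step left them, time stands still between calls to the robot, and variables do not carry over. Pictures are saved under pics/ and viewed, at most 10 in all, crops included, and the job is handed in when it is done.

Besides the shell and the picture viewer there is one more tool, called after "Emit:" as name(argument=value, ...), one argument or row to a line, values as JSON. apply_moves: Moves the arm, as the interface text tells. Its arguments: {"type":"object","properties":{"moves":{"type":"array"},"newtons":{"type":"number"}},"required":["moves"]}

```bash
ls; mkdir -p pics
python3 - <<'E'
from bench import manip
import cv2
for n in("scene","top"):
    cv2.imwrite(f"pics/{n}0.png",manip.capture(n)); c=manip.get_calibration(n); print(n,c)
print(manip.sense())
E
```

```text
pics
scene {'intrinsics': array([[367.2024358 ,   0.        , 256.35607439],
       [  0.        , 367.2024358 , 190.4435934 ],
       [  0.        ,   0.        ,   1.        ]]), 'k1': 0.0056056680938894425, 'R': array([[ 0.74476221,  0.66729515, -0.006814  ],
       [ 0.42938478, -0.48699898, -0.76056604],
       [-0.51084044,  0.56351502, -0.64922482]]), 't': array([-0.38527156, -0.10946781,  1.41368796])}
top {'intrinsics': array([[463.87709509,   0.        , 249.58093393],
       [  0.        , 463.87709509, 193.00077033],
       [  0.        ,   0.        ,   1.        ]]), 'k1': 0.05315594809876867, 'R': array([[-0.02402021, -0.99969799,  0.00519121],
       [-0.98421987,  0.02273706, -0.17548298],
       [ 0.17531195, -0.00932443, -0.98446878]]), 't': array([-0.00934802,  0.53215921,  1.63648576])}
{'clock': 0.1, 'joint_pos': array([ 1.06483062,  0.53711835, -0.0044208 ,  1.53874596,  0.00259521,
        1.06733657, -0.0711915 ]), 'joint_vel': array([ 5.12164642e-04, -1.22686607e-03, -1.68996987e-04, -2.82981863e-03,
        1.73131196e-04,  3.28823298e-04, -9.24671390e-05]), 'joint_efforts': array([ 2.81862165e-03, -5.72081101e+01,  9.94042084e-01, -2.52234060e+01,
       -5.61180850e-02,  1.34086955e-02,  8.88662157e-05]), 'ee_pos': array([ 0.27647805, -0.58768204,  0.2549198 ]), 'orientation': array([-3.06443551e+00, -6.84990945e-01,  7.36001549e-04]), 'contact_force': array([-0.40286166, -0.08762401,  0.55384807]), 'ft_torque': array([-0.00923745,  0.02572611, -0.04529682]), 'grip_force': 0.0, 'opening': 1.0014975412078049}
```

View pics/scene0.png

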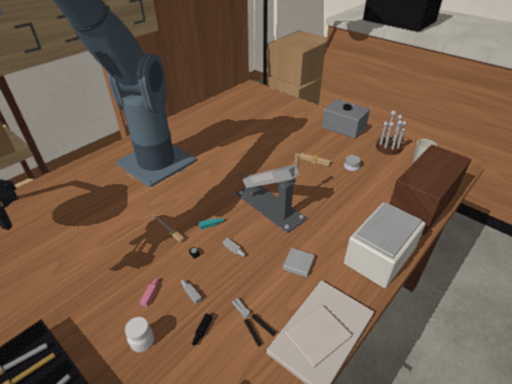

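View pics/top0.png

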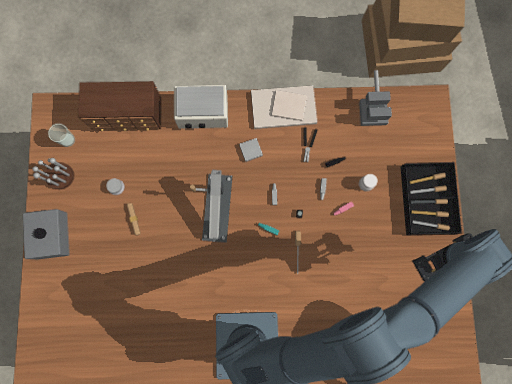

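The overview shows the two grey punches at top (274,194) and (323,188), which are scene (233,246) and (191,291). The chute is at top (217,205), and its pin knob points left at about (193,187). Next I'll zoom in on both views.

```bash
cat > h.py <<'E'
import numpy as np, cv2
from bench import manip
class Cam:
    def __init__(s,n):
        c=manip.get_calibration(n); s.K=c["intrinsics"];s.k=c["k1"];s.R=c["R"];s.t=c["t"]
        s.D=np.array([s.k,0,0,0,0.]); s.C=-s.R.T@s.t
    def ray(s,p):
        q=cv2.undistortPoints(np.array([[p]],float),s.K,s.D)[0,0]
        d=s.R.T@np.array([q[0],q[1],1]); return d/np.linalg.norm(d)
    def plane(s,p,z):
        d=s.ray(p); return s.C+d*(z-s.C[2])/d[2]
    def proj(s,X):
        return cv2.projectPoints(np.array([X],float),cv2.Rodrigues(s.R)[0],s.t,s.K,s.D)[0][0,0]
def tri(ca,pa,cb,pb):
    a,b=ca.ray(pa),cb.ray(pb)
    k=np.linalg.lstsq(np.c_[a,-b],cb.C-ca.C,rcond=None)[0]
    A,B=ca.C+a*k[0],cb.C+b*k[1]; return (A+B)/2,np.linalg.norm(A-B)
T,S=Cam("top"),Cam("scene")
E
python3 - <<'E'
import cv2,numpy as np
t=cv2.imread("pics/top0.png");s=cv2.imread("pics/scene0.png")
a=cv2.resize(t[160:250,180:340],(800,450),interpolation=cv2.INTER_CUBIC);cv2.imwrite("pics/tc.png",a)
b=cv2.resize(s[145:305,170:340],(638,600),interpolation=cv2.INTER_CUBIC);cv2.imwrite("pics/sc.png",b)
E
```

```text
(no output)
```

View pics/tc.png

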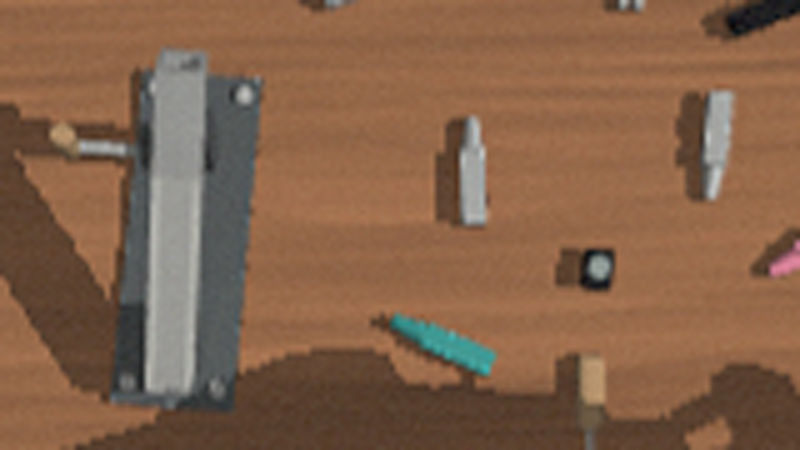

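View pics/sc.png

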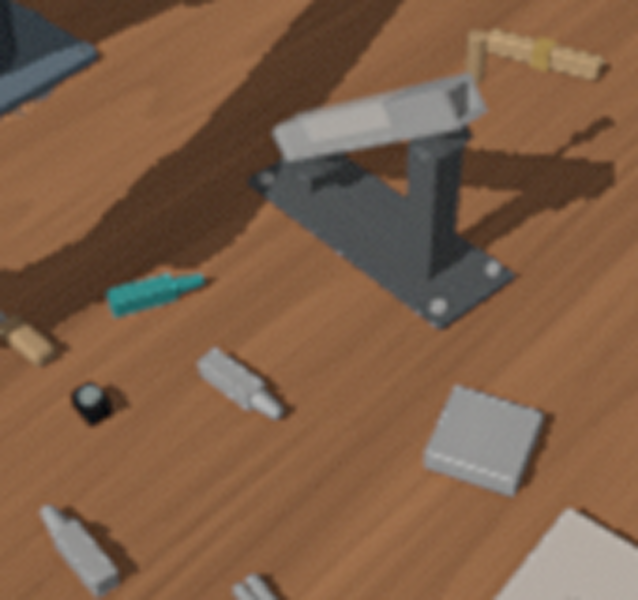

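The zooms show:
- **P1 (left):** nose at top crop (473,118), pointing away from the robot.
- **P2 (right):** nose at crop (711,198), pointing towards the robot.
- **Base plate corners:** crop (262,77), (235,410) and (112,402).
- **Knob top:** top crop (62,130), scene crop (477,33).

```bash
cat > m.py <<'E'
from h import *
from scipy import ndimage
t=cv2.imread("pics/top0.png");s=cv2.imread("pics/scene0.png")
def blob(im,p,r=26):
    p=np.array(p);x0,y0=p-r
    c=im[y0:y0+2*r,x0:x0+2*r]; hsv=cv2.cvtColor(c,cv2.COLOR_BGR2HSV)
    m=((hsv[...,1]<70)&(hsv[...,2]>90)).astype(np.uint8)
    l,_=ndimage.label(m); m=l==l[r,r]
    ys,xs=np.nonzero(m); return np.c_[xs+x0,ys+y0].astype(float)
for n,pt,ps in(("P1",(274,196),(233,246)),("P2",(323,188),(190,291))):
    for cam,im,p in((T,t,pt),(S,s,ps)):
        q=blob(im,p)
        W=np.array([cam.plane(x,.013)[:2] for x in q])
        (c,sz,a)=cv2.minAreaRect((W*1000).astype(np.float32))
        print(n,len(q),"mid",np.round(c,1),"size",np.round(sz,1),a,"px",q.mean(0))
    qa,qb=blob(t,pt).mean(0),blob(s,ps).mean(0); print(" tri",tri(T,qa,S,qb))
f=lambda x,y:(180+x/5-.4,160+y/5-.4); g=lambda x,y:(170+x/3.753-.37,145+y/3.753-.37)
C=[T.plane(f(*p),.008) for p in((262,77),(235,410),(112,402))]
print("corners",np.round(C,4))
CS=[S.plane(g(*p),.008) for p in((513,273),(441,326),(251,183))]
print("scene corners",np.round(CS,4))
K=tri(T,f(62,130),S,g(477,33)); print("knobtop",K)
for nm,C4 in(("T",C),):
    mid=(C[0]+C[2])/2; u=C[0]-C[1]; yaw=np.arctan2(u[1],u[0]); print("base",mid,"yaw",yaw,"len",np.linalg.norm(u),np.linalg.norm(C[1]-C[2]))
    ex=np.array([np.cos(yaw),np.sin(yaw),0]);ey=np.array([-ex[1],ex[0],0])
    o=mid*[1,1,0]; M=o+.091*ex+[0,0,.198]; print("mouth",M,T.proj(M),S.proj(M))
    kp=M-.07*(np.cos(.66)*ex+np.sin(.66)*np.array([0,0,1]))+.07*ey; print("knob pred",kp,"seen in chute",(K[0]-o)@ex,(K[0]-o)@ey)
E
python3 m.py
```

```text
P1 95 mid [ 534.  -112.6] size [14.8 79. ] 88.1357421875 px [274.02105263 194.62105263]
P1 197 mid [ 532.9 -115.2] size [30.2 88.2] 87.30475616455078 px [232.97461929 246.82233503]
 tri (array([ 0.52917211, -0.11357245,  0.0114647 ]), np.float64(0.002457292289691522))
P2 93 mid [ 549.1 -294. ] size [17.7 81.2] 81.42208862304688 px [322.95698925 187.33333333]
P2 221 mid [ 549.9 -295.1] size [24.  86.7] 80.80319213867188 px [190.74660633 291.31674208]
 tri (array([ 0.55295765, -0.29531781,  0.01195832]), np.float64(0.0005951276282180303))
corners [[0.6086 0.0418 0.008 ]
 [0.3609 0.0658 0.008 ]
 [0.3689 0.1552 0.008 ]]
scene corners [[0.6149 0.1291 0.008 ]
 [0.6071 0.0407 0.008 ]
 [0.3672 0.0657 0.008 ]]
knobtop (array([0.53346945, 0.16840604, 0.19664791]), np.float64(0.002478795375757382))
base [0.48875232 0.09852687 0.008     ] yaw -0.09634239207478243 len 0.24889550297891905 0.08980853153147388
mouth [0.57933032 0.08977327 0.198     ] [215.88667718 171.71771904] [293.35071659 171.01041353]
knob pred [0.53102084 0.1647681  0.15508182] seen in chute 0.03778785099201897 0.073856609842418
```

Emit:
apply_moves(
  moves=[
    [[0,0,0,-8.45,8.8],[0,0,0,-8.45,8.8],[0,0,0,-8.45,8.8],[0,0,0,-8.45,8.8],[0,0,0,-8.45,8.8],[0,0,0,-8.45,8.8],[0,0,0,-8.45,8.8],[4.5,1.0,0,0,8.8],[4.5,1.0,0,0,8.8],[4.5,1.0,0,0,8.8]],
  ],
)

```text
clock: 1.1
ee_pos: [0.3199, -0.455, 0.2552]
orientation: [-2.328, -2.108, -0.0]
contact_force: [1.0, -0.1, -0.1]
opening: 0.995
grip_force: 0.0
```

Emit:
apply_moves(
  moves=[
    [[4.5,1.0,0,0,8.8],[4.5,1.0,0,0,8.8],[4.5,1.0,0,0,8.8],[4.5,1.0,0,0,8.8],[4.5,1.0,0,0,8.8],[4.5,1.0,0,0,8.8],[4.5,1.0,0,0,8.8],[4.5,1.0,0,0,8.8],[4.5,1.0,0,0,8.8],[4.5,1.0,0,0,8.8]],
  ],
)

```text
clock: 2.1
ee_pos: [0.4638, -0.0171, 0.2557]
orientation: [2.328, 2.109, -0.0]
contact_force: [1.5, 0.0, -0.1]
opening: 0.996
grip_force: 0.0
```

```bash
cat > g.py <<'E'
# usage: g.py x y z  toolx_yaw_deg : tool-frame cm to target, and turn
from h import *; import sys
from scipy.spatial.transform import Rotation as Ro
s=manip.sense(); R=Ro.from_rotvec(s["orientation"]).as_matrix()
yaw=np.degrees(np.arctan2(R[1,0],R[0,0]))
print("t",round(s["clock"],2),"pos",np.round(s["ee_pos"],4),"yaw",round(yaw,2),"tilt",np.round(R[:2,2],3),"F",np.round(s["contact_force"],1),"grip",round(s["opening"]*8.81,2),round(s["grip_force"],1),"j7",np.round(s["joint_pos"],2)[-1])
if len(sys.argv)>1:
    a=list(map(float,sys.argv[1:])); d=R.T@(np.array(a[:3])-s["ee_pos"])
    turn=(yaw-a[3]+180)%360-180
    c,q=np.cos(np.radians(a[3])),np.sin(np.radians(a[3])); w=np.array(a[:2])-s["ee_pos"][:2]
    print("cm now-frame",np.round(d*100,2),"turn",round(turn,2),"after-turn frame",np.round([100*(c*w[0]+q*w[1]),100*(q*w[0]-c*w[1])],2))
E
python3 g.py .5335 .168 .183 84.4
```

```text
t 2.1 pos [ 0.4638 -0.0171  0.2557] yaw 84.33 tilt [-0. -0.] F [ 1.5  0.  -0.1] grip 8.77 0.0 j7 -0.32
cm now-frame [19.11  5.11  7.26] turn -0.07 after-turn frame [19.1   5.13]
```

Emit:
apply_moves(
  moves=[
    [[4.8,1.28,0,0,8.8],[4.8,1.28,0,0,8.8],[4.8,1.28,0,0,8.8],[4.7,1.27,0,0,6],[0,0,2.5,0,6],[0,0,2.5,0,6],[0,0,2.5,0,6],[0,0,0,0,6]],
  ],
)

```text
clock: 2.9
ee_pos: [0.531, 0.1652, 0.1775]
orientation: [-2.326, -2.108, 0.01]
contact_force: [-0.8, -0.1, -0.6]
opening: 0.681
grip_force: 0.0
```

```bash
python3 g.py .5335 .168 .181 84.4
python3 - <<'E'
from h import *
im=[cv2.resize(c,(400,400),interpolation=cv2.INTER_CUBIC) for c in (manip.capture("scene")[100:220,230:350],manip.capture("top")[130:230,150:250])]
cv2.imwrite("pics/k1.png",np.hstack(im))
E
```

```text
t 2.9 pos [0.531  0.1652 0.1775] yaw 84.37 tilt [-0.006 -0.002] F [-0.8 -0.1 -0.6] grip 6.0 0.0 j7 -0.78
cm now-frame [ 0.3   0.22 -0.35] turn -0.03 after-turn frame [0.3  0.22]
```

View pics/k1.png

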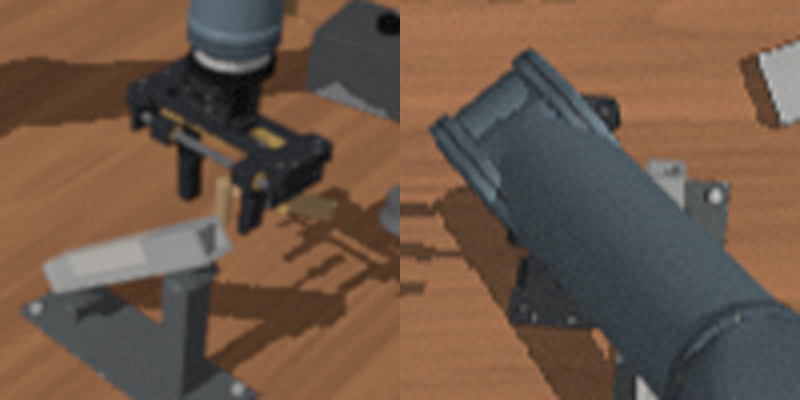

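The post sits between the fingers (scene crop 222,200). I'll close on it and pull it along tool +x.

Emit:
apply_moves(
  moves=[
    [[0.2,0.2,0,0,1],[0,0,0,0,1],[0,0,0,0,1],[0,0,0,0,1],[0,0,0,0,1],[0,0,0,0,1],[0,0,0,0,1]],
  ],
  newtons=25,
)

```text
clock: 3.7
ee_pos: [0.5318, 0.1687, 0.1806]
orientation: [-2.324, -2.109, 0.01]
contact_force: [-11.6, -0.3, 10.0]
opening: 0.17
grip_force: 24.9
```

Emit:
apply_moves(
  moves=[
    [[0.6,0,0,0,1],[0.7,0,0,0,1],[0.7,0,0,0,1],[0.7,0,0,0,1],[0.7,0,0,0,1],[0.7,0,0,0,1],[0,0,0,0,1],[0,0,0,0,1]],
  ],
)

```text
clock: 4.5
ee_pos: [0.5362, 0.2109, 0.1807]
orientation: [-2.322, -2.109, 0.006]
contact_force: [-8.7, 2.5, 6.1]
opening: 0.172
grip_force: 25.0
```

Emit:
apply_moves(
  moves=[
    [[0,0,0,0,6],[0,0,0,0,6],[0,0,0,0,6],[0,0,0,0,6],[0,0,-4,0,7],[0,0,-4,0,8],[0,0,0,8.4,8.8],[0,0,0,8.5,8.8],[0,0,0,8.5,8.8],[0,0,0,8.5,8.8]],
  ],
)

```text
clock: 5.5
ee_pos: [0.5398, 0.2087, 0.2608]
orientation: [2.846, 1.33, 0.001]
contact_force: [0.2, -0.2, -0.5]
opening: 1.0
grip_force: 0.0
```

Emit:
apply_moves(
  moves=[
    [[0,0,0,8.5,8.8],[0,0,0,8.5,8.8],[0,0,0,8.5,8.8],[0,0,0,8.5,8.8],[0,0,0,8.5,8.8],[0,0,0,8.5,8.8],[0,0,0,8.5,8.8],[1,4.5,0,0,8.8],[1,4.5,0,0,8.8],[1,4.5,0,0,8.8]],
  ],
)

```text
clock: 6.5
ee_pos: [0.548, 0.0694, 0.2608]
orientation: [3.132, -0.246, 0.001]
contact_force: [0.7, -0.7, -0.5]
opening: 0.998
grip_force: 0.0
```

Emit:
apply_moves(
  moves=[
    [[1.1,4.5,0,0,8.8],[1.1,4.5,0,0,8.8],[1.1,4.5,0,0,8.8],[1.1,4.5,0,0,8.8],[1.1,4.5,0,0,7],[1.1,4.5,0,0,5],[1.1,4.5,0,0,4.5],[0,0,0,0,4.5]],
  ],
)

```text
clock: 7.3
ee_pos: [0.5727, -0.2614, 0.2605]
orientation: [3.125, -0.264, -0.0]
contact_force: [0.3, -0.0, -0.3]
opening: 0.657
grip_force: 0.0
```

```bash
python3 g.py .5791 -.2991 .019 -8.8
python3 - <<'E'
from h import *
cv2.imwrite("pics/s2.png",manip.capture("scene"));t=manip.capture("top");cv2.imwrite("pics/t2.png",t)
c=t[160:215,170:235]; cv2.imwrite("pics/t2c.png",cv2.resize(c,None,fx=8,fy=8,interpolation=cv2.INTER_CUBIC))
E
```

```text
t 7.3 pos [ 0.5727 -0.2614  0.2605] yaw -9.65 tilt [-0.001 -0.005] F [ 0.3 -0.  -0.3] grip 5.79 0.0 j7 -1.42
cm now-frame [ 1.25  3.49 24.17] turn -0.85 after-turn frame [1.21 3.63]
```

View pics/t2c.png

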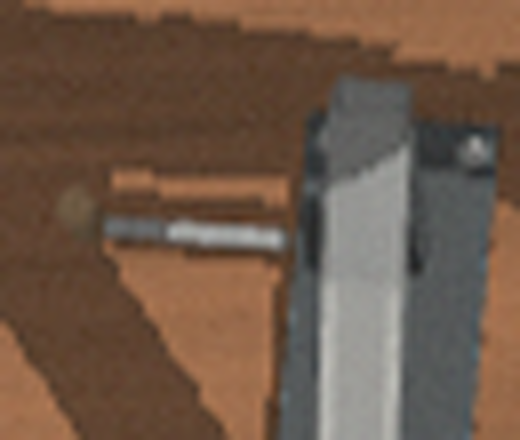

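The pin is drawn: its knob moved from top x 192 to x 179.5, about 41 mm. Next I'll go down onto P2.

Emit:
apply_moves(
  moves=[
    [[0.6,1.8,0,-0.8,4.5],[0.6,1.75,4.0,0,4.5],[0,0,4.5,0,4.5],[0,0,4.5,0,4.5],[0,0,4.5,0,4.5],[0,0,3.5,0,4.5],[0,0,0,0,4.5],[0,0,0,0,4.5]],
  ],
)

```text
clock: 8.2
ee_pos: [0.5816, -0.2878, 0.0513]
orientation: [-3.133, 0.223, -0.0]
contact_force: [-0.2, 0.6, 0.6]
opening: 0.509
grip_force: 0.0
```

```bash
python3 g.py .5791 -.2991 .020 -8.8
python3 - <<'E'
from h import *
s=manip.capture("scene")
cv2.imwrite("pics/s3.png",cv2.resize(s[230:320,145:265],(800,600),interpolation=cv2.INTER_CUBIC))
E
```

```text
t 8.2 pos [ 0.5816 -0.2878  0.0513] yaw -8.15 tilt [0.    0.001] F [-0.2  0.6  0.6] grip 4.49 0.0 j7 -1.38
cm now-frame [-0.09  1.15  3.13] turn 0.65 after-turn frame [-0.08  1.15]
```

View pics/s3.png

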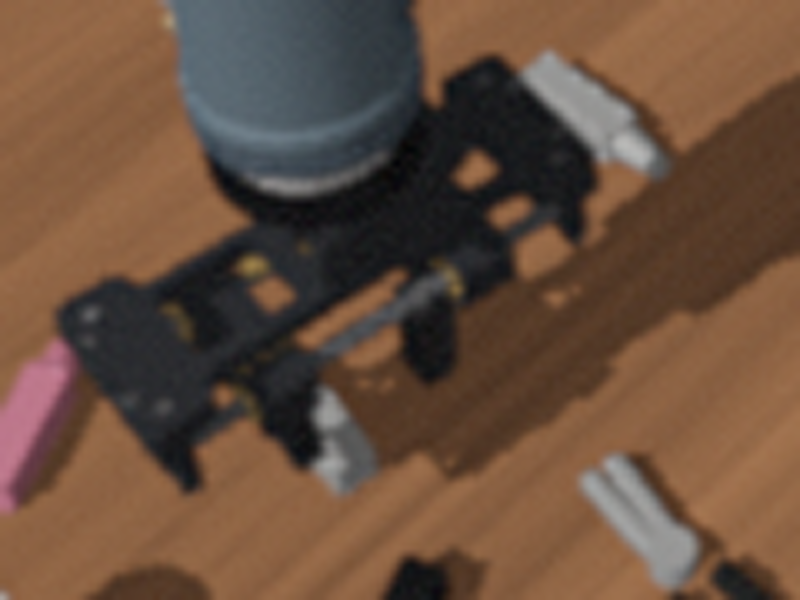

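The punch tail is under the far finger. I'm still 11 mm short in tool y, so I'll correct that, finish the descent and close at 3 N.

Emit:
apply_moves(
  moves=[
    [[-0.1,0.6,0,0.6,4.5],[0,0.55,0,0,4.5],[0,0,0,0,4.5],[0,0,1.6,0,4.5],[0,0,1.5,0,4.5],[0,0,0,0,4.5],[0,0,0,0,4.5]],
  ],
)

```text
clock: 8.95
ee_pos: [0.5776, -0.2998, 0.0181]
orientation: [-3.131, 0.242, 0.003]
contact_force: [0.4, 0.2, -0.4]
opening: 0.509
grip_force: 0.0
```

```bash
python3 g.py .5791 -.2991 .020 -8.8
```

```text
t 8.95 pos [ 0.5776 -0.2998  0.0181] yaw -8.83 tilt [-0.002  0.001] F [ 0.4  0.2 -0.4] grip 4.48 0.0 j7 -1.37
cm now-frame [ 0.14 -0.1  -0.19] turn -0.03 after-turn frame [ 0.14 -0.1 ]
```

Emit:
apply_moves(
  moves=[
    [[0.1,-0.1,-0.2,0,1],[0,0,0,0,1],[0,0,0,0,1],[0,0,0,0,1],[0,0,0,0,1],[0,0,-0.5,0,1],[0,0,-0.8,0,1],[-0.2,0,-0.8,0,1],[-0.4,0,-0.8,0,1],[-0.5,0,-0.8,0,1]],
  ],
  newtons=3,
)

```text
clock: 9.95
ee_pos: [0.5684, -0.298, 0.0597]
orientation: [3.132, -0.242, 0.001]
contact_force: [0.1, 0.4, -1.0]
opening: 0.201
grip_force: 3.0
```

```bash
python3 g.py
python3 - <<'E'
from h import *
s=manip.capture("scene")
cv2.imwrite("pics/s4.png",cv2.resize(s[230:320,145:265],(800,600),interpolation=cv2.INTER_CUBIC))
E
```

```text
t 9.95 pos [ 0.5684 -0.298   0.0597] yaw -8.85 tilt [ 0. -0.] F [ 0.1  0.4 -1. ] grip 1.77 3.0 j7 -1.37
```

View pics/s4.png

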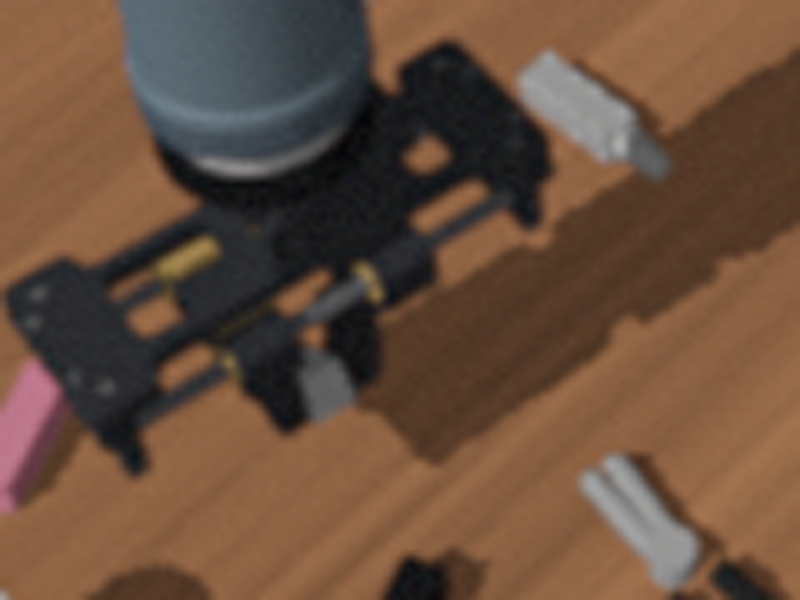

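P2 is held and the bench seems to carry part of its weight. I'll lock the grip, lift, and turn it side-on to the scene camera to measure its tilt.

Emit:
apply_moves(
  moves=[
    [[0,0,0,0,1],[0,0,0,0,1],[0,0,-4,0,1],[0,0,-4,0,1],[0,0,0,-8.5,1],[0,0,0,-8.5,1],[0,0,0,-8.5,1],[0,0,0,-8.5,1],[0,0,0,-8.5,1],[0,0,0,-8.5,1]],
  ],
  newtons=30,
)

```text
clock: 11.0
ee_pos: [0.5682, -0.2977, 0.1379]
orientation: [-2.927, -1.138, 0.001]
contact_force: [0.3, 0.7, -1.7]
opening: 0.203
grip_force: 30.0
```

```bash
python3 g.py
cat > tilt.py <<'E'
from h import *; import sys
from scipy.spatial.transform import Rotation as Ro
from scipy import ndimage
im=manip.capture("scene"); s=manip.sense(); R=Ro.from_rotvec(s["orientation"]).as_matrix()
G=s["ee_pos"]+.011*R[:,2]; n=R[:,1]; h=-R[:,0]
hsv=cv2.cvtColor(im,cv2.COLOR_BGR2HSV); u,v=np.round(S.proj(G)).astype(int)
c=im[v-40:v+40,u-50:u+40]; cv2.imwrite(sys.argv[1],cv2.resize(c,None,fx=6.5,fy=6.5,interpolation=cv2.INTER_CUBIC))
m=(hsv[...,1]<70)&(hsv[...,2]>70)
W=[]
for y in range(v-40,v+40):
  for x in range(u-45,u+40):
    if m[y,x]:
        d=S.ray((x,y)); P=S.C+d*(n@(G-S.C))/(n@d); W.append([(P-G)@h*1000,(P[2]-G[2])*1000,x,y])
W=np.array(W); k=(np.hypot(W[:,0],W[:,1])<85); W=W[k]
l=np.zeros(m.shape,int); l[W[:,3].astype(int),W[:,2].astype(int)]=1; l,nl=ndimage.label(l)
for i in range(1,nl+1):
    q=W[l[W[:,3].astype(int),W[:,2].astype(int)]==i]
    if len(q)<12: continue
    vx,vy,x0,y0=cv2.fitLine(q[:,:2].astype(np.float32),cv2.DIST_L2,0,.01,.01).ravel()
    far=q[np.argmax(q[:,0])]
    print(i,len(q),"mean",q.mean(0).round(1),"angle",np.degrees(np.arctan(vy/vx)).round(1),"min/max h",q[:,0].min().round(1),q[:,0].max().round(1),"tip",far[:2].round(1))
E
python3 tilt.py pics/w1.png
```

```text
t 11.0 pos [ 0.5682 -0.2977  0.1379] yaw 42.5 tilt [-0.001  0.001] F [ 0.3  0.7 -1.7] grip 1.79 30.0 j7 -0.6
```

View pics/w1.png

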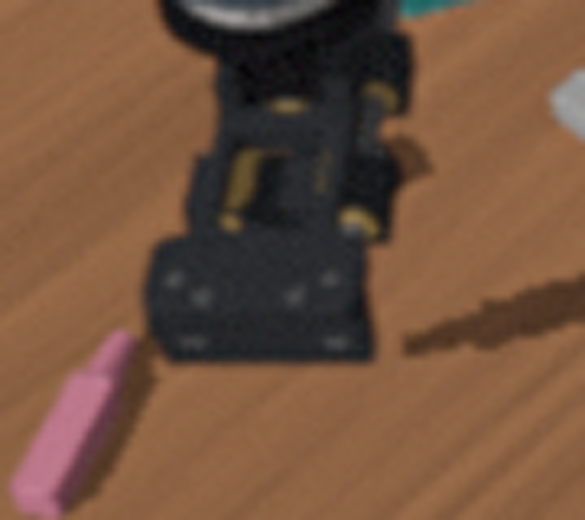

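The gripper body hides the punch in this view. With the nose turned towards the camera, the tip's image row will give the tilt.

Emit:
apply_moves(
  moves=[
    [[0,0,-1,-8.5,1],[0,0,-1,-8.5,1],[0,0,0,-8.5,1],[0,0,0,-8.5,1],[0,0,0,-8.5,1],[0,0,0,-8.5,1],[0,0,0,-8.5,1],[0,0,0,-8.5,1],[0,0,0,-8.5,1],[0,0,0,-8.5,1]],
  ],
)

```text
clock: 12.05
ee_pos: [0.5682, -0.2978, 0.158]
orientation: [-1.393, -2.814, -0.0]
contact_force: [-0.8, -0.1, -1.4]
opening: 0.201
grip_force: 30.0
```

```bash
python3 g.py
cat > tilt2.py <<'E'
from h import *; import sys
from scipy.spatial.transform import Rotation as Ro
from scipy import ndimage
im=manip.capture("scene"); s=manip.sense(); R=Ro.from_rotvec(s["orientation"]).as_matrix()
G=s["ee_pos"]+.011*R[:,2]; h=-R[:,0]
hsv=cv2.cvtColor(im,cv2.COLOR_BGR2HSV); u,v=np.round(S.proj(G)).astype(int); print("G px",u,v)
for th in (0,20,30,40,50,60,80): print(th,S.proj(G+.07*(np.cos(np.radians(th))*h-np.sin(np.radians(th))*np.array([0,0,1]))).round(1),end=" ")
c=im[v-35:v+45,u-50:u+50]; cv2.imwrite(sys.argv[1],cv2.resize(c,None,fx=7,fy=7,interpolation=cv2.INTER_CUBIC))
m=(hsv[...,1]<80)&(hsv[...,2]>75); w=np.zeros_like(m); w[v-10:v+45,u-15:u+15]=1; m&=w
l,nl=ndimage.label(m); print()
for i in range(1,nl+1):
    y,x=np.nonzero(l==i)
    if len(y)>10: print(len(y),"x",x.min(),x.max(),"y",y.min(),y.max(),[(r,int(x[y==r].min()),int(x[y==r].max())) for r in sorted(set(y.tolist()))])
E
python3 tilt2.py pics/w2.png
```

```text
t 12.05 pos [ 0.5682 -0.2978  0.158 ] yaw 127.32 tilt [-0.001  0.001] F [-0.8 -0.1 -1.4] grip 1.77 30.0 j7 0.69
G px 187 262
0 [180.3 287.6] 20 [182.2 292.2] 30 [183.4 293.1] 40 [184.6 293. ] 50 [185.9 292. ] 60 [187.2 290.1] 80 [189.7 284. ] 
290 x 180 191 y 259 294 [(259, 184, 190), (260, 184, 190), (261, 184, 190), (262, 183, 190), (263, 183, 190), (264, 182, 190), (265, 182, 190), (266, 182, 190), (267, 182, 190), (268, 182, 191), (269, 182, 190), (270, 182, 190), (271, 182, 190), (272, 181, 190), (273, 181, 190), (274, 181, 190), (275, 181, 190), (276, 181, 190), (277, 181, 190), (278, 181, 189), (279, 181, 189), (280, 181, 189), (281, 180, 189), (282, 180, 189), (283, 181, 189), (284, 182, 188), (285, 182, 188), (286, 182, 188), (287, 182, 187), (288, 182, 187), (289, 182, 187), (290, 182, 187), (291, 182, 186), (292, 182, 186), (293, 182, 186), (294, 182, 185)]
```

Tip at about (183.7,293.5) gives a tilt near 33–40°, so the pivot worked. I'll turn to the chute's yaw and lift.

Emit:
apply_moves(
  moves=[
    [[0,0,-3,8.4,1],[0,0,-3,8.4,1],[0,0,-3,8.4,1],[0,0,-2,8.4,1],[0,0,0,8.4,1],[0,0,0,8.4,1],[0,0,0,8.4,1],[0,0,0,8.4,1],[0,0,0,8.4,1],[0,0,0,8.4,1]],
  ],
)

```text
clock: 13.1
ee_pos: [0.5685, -0.2977, 0.2682]
orientation: [-2.927, -1.138, 0.0]
contact_force: [0.0, -0.8, -1.2]
opening: 0.2
grip_force: 30.0
```

Emit:
apply_moves(
  moves=[
    [[0,0,0,8.4,1],[0,0,0,8.4,1],[0,0,0,8.4,1],[0,0,0,8.4,1],[0,0,0,8.4,1],[0,0,0,7,1],[1.5,-4,0,0,1],[1.5,-4,0,0,1],[1.5,-4,0,0,1],[1.5,-4,0,0,1]],
  ],
)

```text
clock: 14.1
ee_pos: [0.645, -0.1431, 0.2683]
orientation: [-3.137, 0.169, 0.001]
contact_force: [0.6, -0.0, -1.5]
opening: 0.202
grip_force: 30.0
```

Emit:
apply_moves(
  moves=[
    [[1,-4,0,0,1],[1,-4,0,0,1],[0,-4,0,0,1],[0,-4,0,0,1],[0,-4,0,0,1],[0,0,0,0,1]],
  ],
)

```text
clock: 14.7
ee_pos: [0.6841, 0.0617, 0.2683]
orientation: [-3.132, 0.152, 0.002]
contact_force: [-1.1, 0.7, -1.5]
opening: 0.198
grip_force: 30.0
```

```bash
python3 g.py .6464 .0825 .261 -5.6
```

```text
t 14.7 pos [0.6841 0.0617 0.2683] yaw -5.55 tilt [-0.001  0.006] F [-1.1  0.7 -1.5] grip 1.74 30.0 j7 -1.93
cm now-frame [-3.96 -1.7   0.74] turn 0.05 after-turn frame [-3.96 -1.71]
```

Emit:
apply_moves(
  moves=[
    [[0,-0.9,0,0,1],[0,-0.8,0,0,1],[-1,0,0,0,1],[-1.5,0,0.4,0,1],[-1.4,0,0.4,0,1],[0,0,0,0,1],[0,0,0,0,1]],
  ],
)

```text
clock: 15.4
ee_pos: [0.6483, 0.0721, 0.261]
orientation: [3.137, -0.163, 0.001]
contact_force: [-0.1, -0.1, -1.2]
opening: 0.197
grip_force: 30.0
```

```bash
python3 g.py .6464 .0825 .261 -5.6
python3 - <<'E'
from h import *
im=[cv2.resize(c,(400,400),interpolation=cv2.INTER_CUBIC) for c in (manip.capture("scene")[110:210,245:345],manip.capture("top")[125:205,175:255])]
cv2.imwrite("pics/e1.png",np.hstack(im))
E
```

```text
t 15.4 pos [0.6483 0.0721 0.261 ] yaw -5.96 tilt [ 0.001 -0.   ] F [-0.1 -0.1 -1.2] grip 1.74 30.0 j7 -1.97
cm now-frame [-0.29 -1.01 -0.  ] turn -0.36 after-turn frame [-0.29 -1.02]
```

View pics/e1.png

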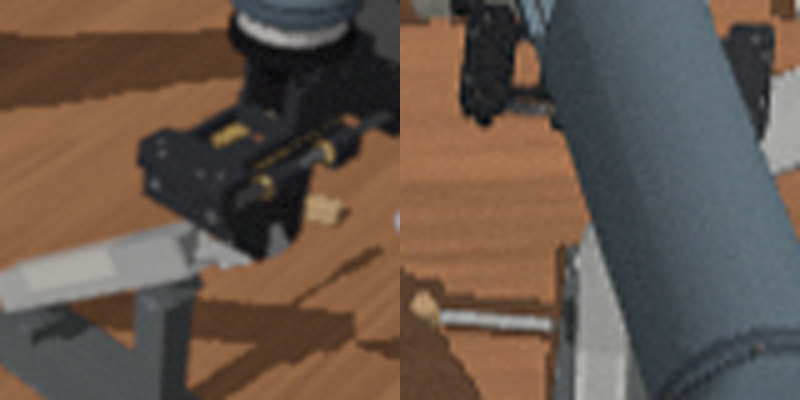

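The punch lies in front of the mouth (scene crop about 205,250) but is 10 mm short in y. I'll correct that and then go in.

Emit:
apply_moves(
  moves=[
    [[0,-0.5,0,-0.35,1],[0,-0.5,0,0,1],[0,0,0,0,1],[0,0,0,0,1]],
  ],
)

```text
clock: 15.9
ee_pos: [0.6488, 0.0832, 0.2606]
orientation: [-3.138, 0.15, 0.0]
contact_force: [0.3, -1.1, -1.8]
opening: 0.2
grip_force: 30.0
```

```bash
python3 g.py .6464 .0825 .261 -5.6
python3 - <<'E'
from h import *
t=manip.sense()
im=manip.capture("scene"); 
# grayscale patch around predicted tip & mouth
M=np.array([.580,.089,.198]); G=t["ee_pos"]-[0,0,.011]; e=np.array([.9952,-.0978,0])
for th in(28,33,38,43): print(th,S.proj(G-.0695*(np.cos(np.radians(th))*e+np.sin(np.radians(th))*np.array([0,0,1]))).round(1))
print("mouth",S.proj(M),"G",S.proj(G))
x0,y0=S.proj(M).astype(int); g=cv2.cvtColor(im,cv2.COLOR_BGR2GRAY)
print("cols",x0-8,"rows",y0-12)
for r in range(y0-12,y0+12): print(r,*g[r,x0-8:x0+20])
E
```

```text
t 15.9 pos [0.6488 0.0832 0.2606] yaw -5.47 tilt [-0.  0.] F [ 0.3 -1.1 -1.8] grip 1.77 30.0 j7 -1.98
cm now-frame [-0.23  0.1  -0.04] turn 0.13 after-turn frame [-0.23  0.1 ]
28 [296.  166.9]
33 [296.7 168.9]
38 [297.6 170.9]
43 [298.5 172.8]
mouth [293.37230656 171.23060308] G [313.99847421 167.18220699]
cols 285 rows 159
159 101 97 85 64 51 42 40 41 42 41 44 44 40 39 42 41 40 42 38 21 23 30 42 44 40 32 25 25
160 104 105 103 95 77 61 49 43 42 41 46 43 44 38 44 52 52 44 35 26 26 29 30 32 28 22 24 23
161 104 102 104 104 98 87 74 59 46 41 42 42 43 44 56 79 71 49 35 31 23 23 29 23 20 27 18 28
162 105 104 101 102 103 105 100 93 76 57 44 41 41 46 66 94 84 59 37 25 28 28 27 25 27 24 21 25
163 103 103 101 102 106 108 111 109 106 92 73 53 42 41 55 73 75 58 42 33 29 23 25 24 23 21 28 28
164 103 103 101 105 108 111 115 118 122 120 114 86 62 49 40 44 49 45 40 35 24 23 21 24 24 27 23 27
165 105 106 110 112 119 121 123 126 132 134 131 115 93 71 53 39 37 39 46 38 31 26 23 27 21 21 27 28
166 114 117 122 126 128 131 131 128 127 130 130 119 108 99 83 65 49 42 39 40 34 28 20 26 25 26 27 22
167 127 12
[... 1034 characters left out ...]
8 108 109 113 110 109 108 108 109 110 110
177 150 150 150 149 150 148 138 126 122 123 123 116 112 110 109 110 111 111 114 113 112 111 109 107 108 109 109 110
178 150 148 149 150 147 144 133 122 96 91 106 111 112 111 110 112 116 113 115 112 111 109 109 110 110 109 109 110
179 146 142 139 138 134 121 105 91 62 61 90 110 113 112 112 113 114 111 113 110 109 109 110 110 109 109 107 106
180 125 115 106 93 82 70 61 55 47 48 75 103 112 113 115 113 114 110 112 109 110 111 111 111 109 108 106 108
181 91 81 76 64 54 51 51 53 51 51 71 98 114 115 115 113 111 110 111 112 110 111 109 110 107 108 109 111
182 78 78 73 68 67 69 68 67 67 73 93 114 117 116 113 111 111 111 109 111 110 110 108 106 107 109 111 111
```

The tip in the scene is around (297,170.7), so the tilt is about 38°, and it lines up with the mouth at (293,171). I'll feed along the axis at moderate grip.

Emit:
apply_moves(
  moves=[
    [[-0.22,0.08,0,0.1,1],[0,0,0,0,1],[-0.4,0,0.31,0,1],[-0.4,0,0.31,0,1],[-0.4,0,0.31,0,1],[-0.4,0,0.31,0,1],[-0.4,0,0.31,0,1],[-0.4,0,0.31,0,1],[0,0,0,0,1]],
  ],
  newtons=10,
)

```text
clock: 16.85
ee_pos: [0.6218, 0.0847, 0.2416]
orientation: [3.138, -0.153, -0.002]
contact_force: [0.3, -0.6, -1.3]
opening: 0.206
grip_force: 10.0
```

```bash
python3 g.py .5909 .0879 .2176 -5.6
```

```text
t 16.85 pos [0.6218 0.0847 0.2416] yaw -5.58 tilt [-0.001 -0.   ] F [ 0.3 -0.6 -1.3] grip 1.81 10.0 j7 -1.99
cm now-frame [-3.1  -0.02  2.4 ] turn 0.02 after-turn frame [-3.11 -0.02]
```

Emit:
apply_moves(
  moves=[
    [[-0.35,0,0.27,0,1],[-0.35,0,0.27,0,1],[-0.35,0,0.27,0,1],[-0.35,0,0.27,0,1],[-0.35,0,0.27,0,1],[-0.35,0,0.27,0,1],[0,0,0,0,1]],
  ],
)

```text
clock: 17.55
ee_pos: [0.6008, 0.0867, 0.2254]
orientation: [3.138, -0.153, -0.002]
contact_force: [-1.9, 0.6, -1.1]
opening: 0.202
grip_force: 10.0
```

```bash
python3 g.py .5909 .0879 .2176 -5.6
```

```text
t 17.55 pos [0.6008 0.0867 0.2254] yaw -5.58 tilt [-0.001 -0.   ] F [-1.9  0.6 -1.1] grip 1.78 10.0 j7 -2.01
cm now-frame [-1.   -0.02  0.78] turn 0.02 after-turn frame [-1.   -0.02]
```

Emit:
apply_moves(
  moves=[
    [[-0.25,0,0.2,0,1],[-0.25,0,0.2,0,1],[-0.25,0,0.2,0,1],[-0.2,0,0.15,0,1],[0,0,0,0,1],[0,0,0,0,1]],
  ],
)

```text
clock: 18.15
ee_pos: [0.5918, 0.0878, 0.2183]
orientation: [-3.138, 0.153, 0.001]
contact_force: [-3.4, 1.3, 5.7]
opening: 0.2
grip_force: 10.0
```

```bash
python3 g.py .5909 .0879 .2176 -5.6
```

```text
t 18.15 pos [0.5918 0.0878 0.2183] yaw -5.59 tilt [-0.001  0.   ] F [-3.4  1.3  5.7] grip 1.76 10.0 j7 -2.02
cm now-frame [-0.09 -0.    0.07] turn 0.01 after-turn frame [-0.09 -0.  ]
```

There's light contact with the tunnel floor at about 55 mm in, so I'll release.

Emit:
apply_moves(
  moves=[
    [[0,0,0,0,3],[0,0,0,0,3],[0,0,0,0,3],[0,0,0,0,3],[0,0,0,0,3],[1,0,-3,0,5],[1,0,-4,0,8.8],[0,0,0,0,8.8]],
  ],
)

```text
clock: 18.95
ee_pos: [0.616, 0.086, 0.2939]
orientation: [-3.135, 0.155, -0.016]
contact_force: [0.2, 0.5, 0.4]
opening: 0.585
grip_force: 0.0
```

```bash
python3 g.py .5 -.112 .02 178
cat > chk.py <<'E'
from h import *
t=manip.capture("top"); s=manip.capture("scene")
# channel lower part profile, before vs after, along its axis in scene and top
a=np.array([.9952*.79,-.0978*.79,.613]); M=np.array([.580,.089,.198]); up=np.array([-.9952*.613,.0978*.613,.79])
t0=cv2.imread("pics/top0.png");s0=cv2.imread("pics/scene0.png")
for n,c,i0,i1 in(("scene",S,s0,s),("top",T,t0,t)):
    r=[]
    for d in range(0,250,10):
        u,v=np.round(c.proj(M+a*(d-250)/1000)).astype(int)
        r.append((d,int(i0[v,u].mean()),int(i1[v,u].mean())))
    print(n,*r)
E
python3 chk.py
```

```text
t 18.95 pos [0.616  0.086  0.2939] yaw -5.65 tilt [0.01  0.002] F [0.2 0.5 0.4] grip 5.16 0.0 j7 -1.99
cm now-frame [-9.87 20.92 27.24] turn 176.35 after-turn frame [ 10.9  -20.19]
scene (0, 151, 150) (10, 151, 151) (20, 157, 153) (30, 167, 151) (40, 167, 151) (50, 166, 151) (60, 167, 151) (70, 167, 153) (80, 166, 152) (90, 166, 160) (100, 167, 165) (110, 167, 168) (120, 166, 168) (130, 168, 169) (140, 168, 168) (150, 154, 155) (160, 144, 146) (170, 146, 146) (180, 147, 149) (190, 147, 148) (200, 148, 148) (210, 146, 148) (220, 148, 148) (230, 129, 132) (240, 88, 89)
top (0, 150, 152) (10, 154, 152) (20, 151, 152) (30, 152, 153) (40, 152, 152) (50, 150, 155) (60, 149, 152) (70, 153, 155) (80, 151, 148) (90, 151, 153) (100, 154, 151) (110, 153, 153) (120, 152, 156) (130, 150, 136) (140, 152, 57) (150, 153, 56) (160, 142, 57) (170, 142, 59) (180, 145, 64) (190, 147, 64) (200, 148, 62) (210, 144, 64) (220, 147, 68) (230, 151, 65) (240, 135, 71)
```

The scene profile darkened over 20–80 mm of the channel, so P2 rests at the bottom. Now P1.

Emit:
apply_moves(
  moves=[
    [[-2.0,4.0,0,-3.4,8.8],[-2.0,4.0,0,0,8.8],[-2.0,4.0,0,0,8.8],[-2.0,4.0,0,0,6],[-2.0,4.0,0,0,4.5],[0,0,4,0,4.5],[0,0,4,0,4.5],[0,0,4,0,4.5],[0,0,4,0,4.5],[0,0,0,0,4.5]],
  ],
)

```text
clock: 20.05
ee_pos: [0.4972, -0.1082, 0.1232]
orientation: [-3.139, 0.059, 0.018]
contact_force: [-0.6, 1.1, -0.5]
opening: 0.514
grip_force: 0.0
```

```bash
python3 g.py .5035 -.1129 .02 -2.2
```

```text
t 20.05 pos [ 0.4972 -0.1082  0.1232] yaw -2.17 tilt [-0.012  0.002] F [-0.6  1.1 -0.5] grip 4.53 0.0 j7 -1.62
cm now-frame [ 0.77  0.47 10.31] turn 0.03 after-turn frame [0.65 0.45]
```

Emit:
apply_moves(
  moves=[
    [[0.6,0.45,0,0,4.5],[0,0,3.5,0,4.5],[0,0,3.5,0,4.5],[0,0,0,0,4.5],[0,0,0,0,4.5]],
  ],
)

```text
clock: 20.55
ee_pos: [0.5093, -0.1141, 0.0602]
orientation: [3.141, -0.061, 0.003]
contact_force: [-0.3, 0.2, 1.8]
opening: 0.509
grip_force: 0.0
```

```bash
python3 g.py .5035 -.1129 .02 -2.2
```

```text
t 20.55 pos [ 0.5093 -0.1141  0.0602] yaw -2.21 tilt [ 0.002 -0.   ] F [-0.3  0.2  1.8] grip 4.49 0.0 j7 -1.65
cm now-frame [-0.6  -0.1   4.02] turn -0.01 after-turn frame [-0.59 -0.1 ]
```

Emit:
apply_moves(
  moves=[
    [[-0.6,-0.1,0,0,4.5],[0,0,1.5,0,4.5],[0,0,2.1,0,4.5],[0,0,0.3,0,4.5],[0,0,0,0,4.5],[0,0,0,0,4.5]],
  ],
)

```text
clock: 21.15
ee_pos: [0.5026, -0.1126, 0.02]
orientation: [3.141, -0.06, 0.001]
contact_force: [-0.2, -0.1, 0.4]
opening: 0.511
grip_force: 0.0
```

```bash
python3 g.py .5035 -.1129 .02 -2.2
```

```text
t 21.15 pos [ 0.5026 -0.1126  0.02  ] yaw -2.2 tilt [ 0.001 -0.   ] F [-0.2 -0.1  0.4] grip 4.5 0.0 j7 -1.67
cm now-frame [0.09 0.02 0.  ] turn 0.0 after-turn frame [0.09 0.02]
```

Emit:
apply_moves(
  moves=[
    [[0.1,0,0,0,1],[0,0,0,0,1],[0,0,0,0,1],[0,0,0,0,1],[0,0,0,0,1],[0,0,-0.5,0,1],[0,0,-0.8,0,1],[0.2,0,-0.8,0,1],[0.4,0,-0.8,0,1],[0.5,0,-0.8,0,1]],
  ],
  newtons=3,
)

```text
clock: 22.15
ee_pos: [0.5146, -0.1131, 0.0573]
orientation: [3.141, -0.06, 0.001]
contact_force: [0.3, -0.1, -1.5]
opening: 0.204
grip_force: 3.0
```

Emit:
apply_moves(
  moves=[
    [[0,0,0,0,1],[0,0,0,0,1]],
  ],
  newtons=30,
)

```text
clock: 22.35
ee_pos: [0.5146, -0.1131, 0.0567]
orientation: [3.141, -0.06, 0.001]
contact_force: [0.3, 0.4, -1.2]
opening: 0.201
grip_force: 30.0
```

```bash
python3 g.py; python3 tilt2.py pics/w3.png
```

```text
t 22.35 pos [ 0.5146 -0.1131  0.0567] yaw -2.2 tilt [ 0.001 -0.   ] F [ 0.3  0.4 -1.2] grip 1.77 30.0 j7 -1.65
G px 229 236
0 [213.4 224.2] 20 [214.9 230.4] 30 [216.4 233.8] 40 [218.1 237.2] 50 [220.2 240.6] 60 [222.6 243.9] 80 [227.8 249.7] 
176 x 229 243 y 232 257 [(232, 230, 230), (233, 229, 231), (234, 229, 232), (235, 229, 232), (236, 230, 233), (237, 230, 235), (238, 230, 235), (239, 230, 236), (240, 230, 236), (241, 230, 237), (242, 229, 238), (243, 229, 239), (244, 230, 239), (245, 230, 240), (246, 231, 241), (247, 232, 241), (248, 232, 241), (249, 233, 241), (250, 234, 242), (251, 235, 242), (252, 237, 243), (253, 238, 243), (254, 239, 243), (255, 240, 243), (256, 240, 243), (257, 242, 242)]
```

Emit:
apply_moves(
  moves=[
    [[0,0,-4,0,1],[0,0,-4,-8.4,1],[0,0,-4,-8.4,1],[0,0,-4,-8.4,1],[0,0,-4,-8.4,1],[0,0,-1.2,-8.4,1],[0,0,0,-8.4,1],[0,0,0,-8.4,1],[0,0,0,-8.4,1],[0,0,0,-8.4,1]],
  ],
)

```text
clock: 23.4
ee_pos: [0.5134, -0.113, 0.2677]
orientation: [-2.512, -1.884, 0.002]
contact_force: [-1.0, 0.9, -1.6]
opening: 0.197
grip_force: 30.0
```

Emit:
apply_moves(
  moves=[
    [[0,0,0,-8.4,1],[0,0,0,-8.4,1],[0,0,0,-8.4,1],[0,0,0,-8.4,1],[0,0,0,-8.4,1],[0,0,0,-8.4,1],[0,0,0,-8.4,1],[0,0,0,-8.4,1],[0,0,0,-8.4,1],[0,0,0,-8.4,1]],
  ],
)

```text
clock: 24.4
ee_pos: [0.5134, -0.1131, 0.2677]
orientation: [-0.606, -3.081, 0.0]
contact_force: [0.2, 0.6, -1.5]
opening: 0.206
grip_force: 30.0
```

```bash
python3 g.py .68 .0825 .268 174.4
python3 - <<'E'
from h import *
G=np.array([.5146,-.1131,.0457]);h=np.array([.9993,-.038,0])
for th in(20,30,35,40,45,50): print(th,S.proj(G+.07*(np.cos(np.radians(th))*h-np.sin(np.radians(th))*np.array([0,0,1]))).round(1))
E
```

```text
t 24.4 pos [ 0.5134 -0.1131  0.2677] yaw 157.75 tilt [-0.002  0.   ] F [ 0.2  0.6 -1.5] grip 1.81 30.0 j7 0.99
cm now-frame [-8.01 24.41 -0.06] turn -16.65 after-turn frame [-14.67  21.09]
20 [245.6 253.9]
30 [244.4 255.5]
35 [243.7 256. ]
40 [242.8 256.4]
45 [241.9 256.6]
50 [240.9 256.7]
```

Emit:
apply_moves(
  moves=[
    [[0,0,0,-8.3,1],[0,0,0,-8.35,1],[-3.0,3.0,0,0,1],[-3.0,3.0,0,0,1],[-3.0,3.0,0,0,1],[-3.0,4.0,0,0,1],[-2.7,4.0,0,0,1],[0,4.1,0,0,1],[0,0,0,0,1],[0,0,0,0,1]],
  ],
)

```text
clock: 25.4
ee_pos: [0.6814, 0.083, 0.2673]
orientation: [-0.158, -3.136, 0.0]
contact_force: [-0.1, -1.0, -1.9]
opening: 0.201
grip_force: 30.0
```

```bash
python3 g.py .6464 .0825 .261 174.4
```

```text
t 25.4 pos [0.6814 0.083  0.2673] yaw 174.22 tilt [-0.002 -0.   ] F [-0.1 -1.  -1.9] grip 1.77 30.0 j7 0.92
cm now-frame [ 3.48 -0.4   0.64] turn -0.18 after-turn frame [ 3.48 -0.39]
```

Emit:
apply_moves(
  moves=[
    [[0.8,-0.4,0,-0.15,1],[1.3,0,0.3,0,1],[1.35,0,0.3,0,1],[0,0,0,0,1],[0,0,0,0,1]],
  ],
)

```text
clock: 25.9
ee_pos: [0.6476, 0.0791, 0.2626]
orientation: [0.162, 3.137, -0.002]
contact_force: [0.2, -0.3, -1.8]
opening: 0.201
grip_force: 30.0
```

```bash
python3 g.py .6464 .0825 .261 174.4
python3 - <<'E'
from h import *
t=manip.sense(); g=cv2.cvtColor(manip.capture("scene"),cv2.COLOR_BGR2GRAY)
G=t["ee_pos"]-[0,0,.011]; e=np.array([.9952,-.0978,0])
for th in(28,33,38,43): print(th,S.proj(G-.0695*(np.cos(np.radians(th))*e+np.sin(np.radians(th))*np.array([0,0,1]))).round(1))
for r in range(164,177): print(r,*g[r,290:306])
E
```

```text
t 25.9 pos [0.6476 0.0791 0.2626] yaw 174.08 tilt [ 0.    -0.001] F [ 0.2 -0.3 -1.8] grip 1.77 30.0 j7 0.9
cm now-frame [0.15 0.33 0.16] turn -0.32 after-turn frame [0.15 0.33]
28 [294.8 166.8]
33 [295.5 168.8]
38 [296.3 170.8]
43 [297.3 172.7]
164 113 115 120 117 106 84 60 43 38 47 47 45 38 32 26 29
165 120 124 128 133 133 123 92 68 48 36 42 42 37 32 22 30
166 130 131 129 128 132 131 115 98 77 58 50 38 40 34 30 21
167 131 126 110 98 113 133 125 109 101 96 86 64 49 47 60 38
168 118 108 92 85 107 139 134 120 124 128 131 110 89 85 97 54
169 97 88 86 87 111 146 144 138 144 148 150 148 136 119 116 65
170 90 83 84 86 113 149 155 153 156 154 152 151 148 144 136 96
171 98 84 85 89 112 146 150 149 149 147 148 147 148 150 147 132
172 109 90 83 88 110 141 136 131 127 124 125 141 146 147 150 151
173 121 97 85 84 109 139 136 124 112 107 108 130 142 143 141 147
174 131 106 85 84 108 133 133 127 125 119 115 122 127 119 111 116
175 140 113 85 96 120 130 129 125 122 116 113 113 113 110 105 111
176 146 127 108 120 128 129 126 122 115 112 110 110 110 111 114 112
```

Tip row is about 170, a tilt near 36°, so I'll correct and feed.

Emit:
apply_moves(
  moves=[
    [[0.1,0.3,0.2,-0.3,1],[0,0,0,0,1],[0.4,0,0.31,0,1],[0.4,0,0.31,0,1],[0.4,0,0.31,0,1],[0.4,0,0.31,0,1],[0.4,0,0.31,0,1],[0.4,0,0.31,0,1],[0,0,0,0,1]],
  ],
  newtons=10,
)

```text
clock: 26.85
ee_pos: [0.6221, 0.0865, 0.2413]
orientation: [-0.15, -3.137, 0.001]
contact_force: [-0.1, 0.3, -1.7]
opening: 0.204
grip_force: 10.0
```

```bash
python3 g.py .5909 .0879 .2176 174.4
```

```text
t 26.85 pos [0.6221 0.0865 0.2413] yaw 174.53 tilt [-0.001 -0.   ] F [-0.1  0.3 -1.7] grip 1.8 10.0 j7 0.87
cm now-frame [ 3.12 -0.16  2.37] turn 0.13 after-turn frame [ 3.12 -0.17]
```

Emit:
apply_moves(
  moves=[
    [[0.35,-0.1,0.27,0.1,1],[0.35,-0.05,0.27,0,1],[0.35,0,0.27,0,1],[0.35,0,0.27,0,1],[0.35,0,0.27,0,1],[0.35,0,0.27,0,1],[0,0,0,0,1]],
  ],
)

```text
clock: 27.55
ee_pos: [0.6011, 0.0871, 0.2252]
orientation: [-0.153, -3.137, 0.001]
contact_force: [-1.2, 0.5, -2.2]
opening: 0.203
grip_force: 10.0
```

```bash
python3 g.py .5909 .0879 .2176 174.4
```

```text
t 27.55 pos [0.6011 0.0871 0.2252] yaw 174.43 tilt [-0.001 -0.   ] F [-1.2  0.5 -2.2] grip 1.79 10.0 j7 0.84
cm now-frame [ 1.03 -0.02  0.76] turn 0.03 after-turn frame [ 1.03 -0.02]
```

Emit:
apply_moves(
  moves=[
    [[0.25,0,0.19,0,1],[0.25,0,0.19,0,1],[0.25,0,0.18,0,1],[0.22,0,0.14,0,1],[0,0,0,0,1],[0,0,0,0,1]],
  ],
)

```text
clock: 28.15
ee_pos: [0.5922, 0.088, 0.2186]
orientation: [0.153, 3.138, -0.0]
contact_force: [-0.1, -0.3, -1.3]
opening: 0.2
grip_force: 10.0
```

```bash
python3 g.py .5909 .0879 .2176 174.4
```

```text
t 28.15 pos [0.5922 0.088  0.2186] yaw 174.4 tilt [ 0. -0.] F [-0.1 -0.3 -1.3] grip 1.76 10.0 j7 0.83
cm now-frame [ 0.13 -0.02  0.1 ] turn 0.0 after-turn frame [ 0.13 -0.02]
```

Emit:
apply_moves(
  moves=[
    [[0.12,0,0.1,0,1],[0,0,0,0,3],[0,0,0,0,3],[0,0,0,0,3],[0,0,0,0,3],[0,0,0,0,3],[-1,0,-3,0,5],[-1,0,-4,0,8.8],[-2,0,-4,0,8.8],[0,0,0,0,8.8]],
  ],
)

```text
clock: 29.15
ee_pos: [0.6347, 0.0849, 0.3333]
orientation: [0.156, 3.128, 0.005]
contact_force: [-0.4, 0.1, -0.1]
opening: 0.68
grip_force: 0.0
```

```bash
python3 g.py; python3 chk.py
```

```text
t 29.15 pos [0.6347 0.0849 0.3333] yaw 174.29 tilt [0.01  0.003] F [-0.4  0.1 -0.1] grip 5.99 0.0 j7 0.93
scene (0, 151, 152) (10, 151, 152) (20, 157, 153) (30, 167, 151) (40, 167, 151) (50, 166, 152) (60, 167, 152) (70, 167, 152) (80, 166, 151) (90, 166, 151) (100, 167, 151) (110, 167, 151) (120, 166, 149) (130, 168, 151) (140, 168, 151) (150, 154, 148) (160, 144, 147) (170, 146, 149) (180, 147, 149) (190, 147, 150) (200, 148, 149) (210, 146, 148) (220, 148, 150) (230, 129, 132) (240, 88, 87)
top (0, 150, 154) (10, 154, 155) (20, 151, 155) (30, 152, 158) (40, 152, 156) (50, 150, 157) (60, 149, 157) (70, 153, 156) (80, 151, 152) (90, 151, 155) (100, 154, 158) (110, 153, 156) (120, 152, 158) (130, 150, 156) (140, 152, 159) (150, 153, 156) (160, 142, 148) (170, 142, 148) (180, 145, 148) (190, 147, 149) (200, 148, 151) (210, 144, 152) (220, 147, 151) (230, 151, 151) (240, 135, 139)
```

The channel is now darkened over 20–150 mm in the scene profile, so both punches are down. I'm handing in.

Emit:
apply_moves(
  moves=[
    [[0,0,0,0,8.8],[0,0,0,0,8.8],[0,0,0,0,8.8],[0,0,0,0,8.8]],
  ],
)

```text
clock: 29.65
ee_pos: [0.6304, 0.0842, 0.327]
orientation: [-0.153, -3.137, 0.0]
contact_force: [0.4, 0.1, -0.6]
opening: 1.0
grip_force: 0.0
```

```bash
python3 -c "
from bench import manip
print(manip.sign_off())"
```

```text
the job is handed in; nothing more can be done
None
```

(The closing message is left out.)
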